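Tighten the loose pill tub and put it away in the tray

ROBOT

A 6-joint arm with a two-finger parallel gripper is mounted at the origin on the work surface. World frame = base frame: x ahead of the robot, y to its left, z up, the work surface at z = 0. Lengths are in m, angles in rad, forces in N, time in s.
With the tool pointing down it reaches from about 0.35 to 0.8 m from the base axis. Payload 7.3 kg.
Tool frame: the origin (TCP) lies between the finger pads; the fingertips stand 25 mm ahead of it and the grasp point (between the pads) lies 6 mm ahead of it (r.tip_extent is the distance from the TCP to the fingertips, in m); z points along the fingers, y is the direction in which the jaws open and shut (so a half turn about z gives the same grasp; the last joint's range is limited). The gripper opens to 85 mm and grips with 20 to 120 N. Pads are 22 mm wide; open, the fingers measure 114 mm over their backs; the gripper's body (76 mm by 85 mm) begins 54 mm behind the grasp point. The pads swing forward as they close: fully open they stand 13 mm farther back than shut.
Start: joints at [-1.471, 0.342, 1.524, -0, 1.275, -0.146], TCP at [0.128, -0.509, 0.256] pointing down, gripper open.
Joint ranges: [-2.53, 2.53], [-0.77, 2.02], [0.04, 2.7], [-1, 4.14], [0.28, 2.66], [-3.11, 3.11]. Speed limits (rad/s): [2.57, 2.57, 3.14, 3.14, 3.14, 3.14].

INTERFACE

Orientations are given as a unit quaternion [x, y, z, w].
In Python, from workcell import r, command_gripper, optics gives the robot as it stands. The module is installed in compiled form; this text tells all that it offers. Calls block until the motion is done:
- r.reach(position, orientation): joint-space move of the TCP to a pose.
- r.move_straight(position, orientation=None, speed=0.15, max_force=None): straight line of the TCP; orientation=None keeps the orientation; speed is the mean speed in m/s. With max_force (N) it stops when the force on the tool has changed by that much, and returns True; else False.
- r.movej(angles): joint-space move.
- command_gripper(opening, force=None): finger opening in m; force is the grip in N (None keeps the last); returns when the fingers have stopped.
- r.hold(seconds).
- r.solve_ik(position, orientation): joint angles nearest the present ones, or None.
- r.read_state(): the state.
- optics.get_image(name): name is "scene" or "top" or "wrist"; returns (picture, depth): 400x640x3 uint8, red, green, blue; 400x640 float32, m along the optical axis (not along the pixel's ray), 0 where there is no reading.
- optics.camera_model(name): a dict with "K" (3x3 intrinsics, pixels), "k1" (the pictures are not rectified: a ray, as slopes to the right and down, at radius r is drawn at 1 + k1 r^2 times it, then the intrinsics apply), "R" (3x3) and "t" (3): a world point X has camera coordinates R X + t; the wrist camera has in their place "tool_from_camera" (4x4, takes a point from camera to tool coordinates, whose origin is the TCP and whose axes are the flange's). Camera axes: x right, y down, z forward; pixel columns grow to the right and rows downward; lengths in m; the calibration is good to about 2 mm. A picture is of the moment at which its call begins: read the wrist's pose just before it. camera_model takes no time and is no camera call.
A pose or a line that the arm cannot do raises r.PlanningError and nothing moves.
- r.finish_job(): hands the job in, once; it reports no verdict.
The state is a dict: "time_s": time; "joint_positions": joint angles; "dq": joint speeds; "tau": joint torques, N m; "eef_pos": TCP position; "eef_rot": TCP orientation; "contact_force": force on the tool from outside, world axes, zero at the start; "torque": the same for the moment, N m; "grip_width": finger opening in m.
Only numpy, scipy, OpenCV 4.12 (cv2) and the standard library are available. Lean on these libraries where they do the work, as an engineer would, in place of code of your own. Each camera call takes 0.05 s, during which the arm holds its last target.

TASK

Two pill tubs stand in the steel stand on the nightstand; one has its twist cap left loose, with the wing on the cap askew to the tub. While that tub still stands in its pocket, turn its cap clockwise until it is fully tight, then lift the tub out by the cap and set it down (do not drop it) upright on the floor of the aluminium tray, with its cap still tight. Leave the other tub where it is.

Things in the scene. Friction and masses are not known exactly. Their poses are not given: they have to be found in the camera images.
- loose_wing (a point): Centre of the upright wing (grip bar) on the loose tub's grey twist cap: 40 long (x), 12 thick (y), 34 high (z up). Right below the wing is the cap's disc, 40 diameter, 10 high, on an oblong white plastic tub 56 x 44 in plan. This point is on the tub's axis, 77 above its underside. 100 to 210 g in all. The cap cannot come off: the tub can be lifted by its wing. In either pocket of the stand.
- loose_cap (a joint): How far the loose cap is unscrewed, rad: 0 = fully tight at its stop (wing parallel to the tub's long sides), growing as it is turned anticlockwise seen from above; starts at 0.7 to 1.25. Turn it clockwise by this much to tighten. Turning takes about 0.04 N m; the cap stays where left and does not rise or sink.
- dock: Steel stand fixed to the nightstand, a block 84 (x) x 210 (y) x 22 high, origin at the centre of its underside. Two oblong pockets 60 (x) x 48 (y), 16 deep, floor 6 above the nightstand, centred 58 either side of the origin along y; a tub stands in each, long sides along x, kept from turning by more than a few degrees.
- tray_in (a point): Centre of the inner floor of the shallow square aluminium tray, 160 x 160 outside, 18 high, walls 4 thick, open at the top, fixed to the nightstand; x and y along its sides, z up. With a tub standing on this floor its wing's centre is 77 above this point.
- tight_wing (a point): The same point on the other, identical tub, whose cap is already tight (wing parallel to its tub's long sides), in the stand's other pocket, 116 away. A bystander.
Not all that is in view belongs to the job. Leave any blue look-alike of the part that bears tray_in alone.

How it is judged:
On the way, in this order (a step that is already met when the one before it is completed fails the run):
1. the loose cap is tight while its tub still stands in its pocket (value of joint loose_cap below 0.17 rad and distance of loose_wing from where it was at the start of the episode below 0.015 m), for 0.1 s.
2. the tub is lowered, still held, to within about 12 mm of the tray's floor (x of loose_wing in the frame of tray_in between -0.056 and 0.056 m and y of loose_wing in the frame of tray_in between -0.056 and 0.056 m and z of loose_wing in the frame of tray_in below 0.089 m and contact force between the fingers and anything else above 1 N), for 0.05 s.
At the end, for the whole second after the job is handed in: The formerly loose tub stands upright (within 7 degrees) on the tray's floor, inside its rim (wing centre within 56 mm of the tray's centre along each side, 77 +- 6 mm above its floor), released, with its cap within 10 degrees of fully tight (value of joint loose_cap below 0.17 rad and x of loose_wing in the frame of tray_in between -0.056 and 0.056 m and y of loose_wing in the frame of tray_in between -0.056 and 0.056 m and z of loose_wing in the frame of tray_in between 0.071 and 0.083 m and angle between loose_wing's own z axis and vertical below 0.12 rad); the robot touches nothing.
It fails at once if the other tub is moved by more than 20 mm (distance of tight_wing from where it was at the start of the episode above 0.02 m).
It also fails if it takes over 43 s, if anything falls off the work surface, if the arm or the gripper's body presses on something with over 40 N, if the wrist force passes 120 N, or if a joint passes its speed limit or range.

## Working session

There is one attempt and no reset: what is moved stays moved. The work goes in short steps, each a Python script; the robot and the scene stay as the last script left them, time stands still between calls to the robot, and variables do not carry over. Pictures are saved under pics/ and viewed, and the job is handed in when it is done.

```bash
mkdir -p pics; python3 - <<'E'
from workcell import r, command_gripper, optics
import cv2,numpy as np
print(r.read_state())
for n in ["scene","top","wrist"]:
    im,d=optics.get_image(n); cv2.imwrite(f"pics/{n}0.png",im[:,:,::-1]); np.savez(f"pics/{n}0.npz",im=im,d=d)
    print(n,optics.camera_model(n))
E
```

```text
{'time_s': 0.0, 'joint_positions': array([-1.47101420e+00,  3.42740906e-01,  1.52501760e+00,  1.40680036e-05,
        1.27544218e+00, -1.45985675e-01]), 'dq': array([ 5.62047915e-04, -2.72952804e-04, -6.30762523e-05,  1.88107831e-04,
       -3.06461580e-04,  1.20494328e-03]), 'tau': array([ 1.09720695e-03, -4.33674645e+01, -2.46014285e+01, -1.05250231e-04,
        7.91225903e-03, -5.53616630e-06]), 'eef_pos': array([ 0.12772814, -0.50883998,  0.25561631]), 'eef_rot': array([ 9.92459200e-01,  1.22572792e-01,  2.52984390e-05, -8.03642452e-04]), 'contact_force': array([-0.13318176,  0.27873793, -0.18901624]), 'torque': array([-0.06588901,  0.02209399, -0.00607497]), 'grip_width': 0.08536393404185584}
scene {'K': array([[507.45573648,   0.        , 318.45448094],
       [  0.        , 507.45573648, 198.05803506],
       [  0.        ,   0.        ,   1.        ]]), 'k1': -0.14329641419676664, 'R': array([[ 0.12641409,  0.99192602,  0.0101121 ],
       [ 0.63469056, -0.07304429, -0.76930646],
       [-0.76235646,  0.10366923, -0.6387999 ]]), 't': array([-0.07559521, -0.20950186,  1.705619
[... 257 characters left out ...]
  [-0.99351773, -0.02565959, -0.11074346],
       [ 0.11095401, -0.00692804, -0.99380139]]), 't': array([0.01569588, 0.43393212, 1.37109182])}
wrist {'K': array([[291.10729921,   0.        , 318.18278943],
       [  0.        , 291.10729921, 202.33994329],
       [  0.        ,   0.        ,   1.        ]]), 'k1': -0.010364056810684618, 'tool_from_camera': array([[ 2.40952081e-04, -9.46944949e-01, -3.21395715e-01,
         8.31602423e-02],
       [ 9.99999953e-01,  2.89436659e-04, -1.03077021e-04,
         1.64262359e-04],
       [ 1.90631966e-04, -3.21395675e-01,  9.46944974e-01,
        -1.17946374e-01],
       [ 0.00000000e+00,  0.00000000e+00,  0.00000000e+00,
         1.00000000e+00]])}
```

View pics/top0.png

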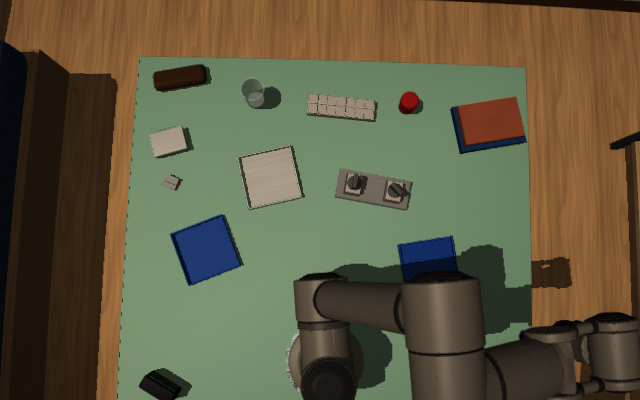

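View pics/scene0.png

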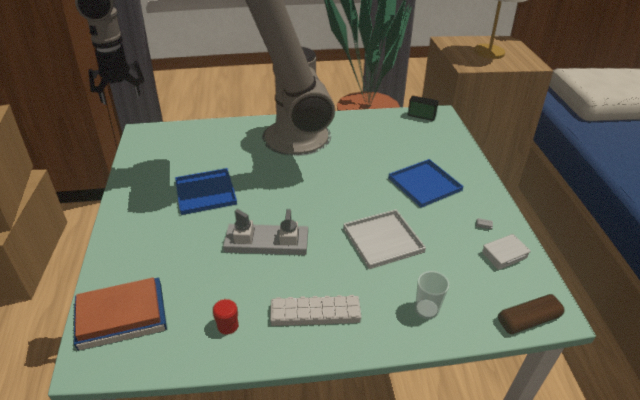

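View pics/wrist0.png

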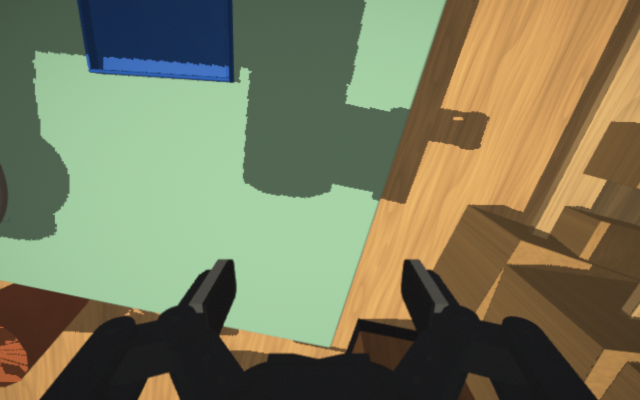

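The top view shows the aluminium tray near (271,177), the stand near (374,189) and the tubs at about (353,183) and (396,191). The blue trays are decoys. Next I'll write the helpers and get coarse positions.

```bash
cat > h.py <<'E'
import numpy as np, cv2
from scipy.spatial.transform import Rotation as Rn
from workcell import r, command_gripper, optics
def cam(n,st=None):
    m=optics.camera_model(n); K=m["K"];k1=m["k1"]
    if n=="wrist":
        T=np.eye(4);T[:3,:3]=Rn.from_quat(st["eef_rot"]).as_matrix();T[:3,3]=st["eef_pos"]
        W=T@m["tool_from_camera"]; return K,k1,W[:3,:3],W[:3,3]
    return K,k1,m["R"].T,-m["R"].T@m["t"]
def slopes(px,K,k1):
    D=np.array([k1,0,0,0,0.])
    return cv2.undistortPoints(np.asarray(px,float).reshape(-1,1,2),K,D).reshape(-1,2)
def onplane(px,z,c):
    K,k1,R,C=c; s=slopes(px,K,k1); d=np.c_[s,np.ones(len(s))]@R.T
    return C+d*((z-C[2])/d[:,2])[:,None]
def cloud(d,c):
    v,u=np.nonzero(d>0); K,k1,R,C=c
    s=slopes(np.c_[u,v],K,k1); z=d[v,u]
    return u,v,C+(np.c_[s,np.ones(len(s))]*z[:,None])@R.T
def grab(n,tag):
    st=r.read_state(); im,d=optics.get_image(n); cv2.imwrite(f"pics/{tag}.png",im[:,:,::-1])
    np.savez(f"pics/{tag}.npz",im=im,d=d,pos=st["eef_pos"],rot=st["eef_rot"]); return im,d,cam(n,st)
def load(n,tag):
    f=np.load(f"pics/{tag}.npz"); return f["im"],f["d"],cam(n,dict(eef_rot=f["rot"],eef_pos=f["pos"]) if n=="wrist" else None)
def down(yaw): # tool z down, tool y axis (jaw) at angle yaw+90deg; tool x at yaw
    return (Rn.from_euler('z',yaw)*Rn.from_euler('x',np.pi)).as_quat()
E
python3 - <<'E'
from h import *
c=cam("top")
print(onplane([[353,183],[396,191]],0.083,c)); print(onplane([[374,189]],0.022,c),onplane([[238,157],[293,147],[304,199],[249,209]],.018,c))
im=np.load("pics/top0.npz")["im"]
cv2.imwrite("pics/topz.png",cv2.resize(im[135:220,225:425,::-1],None,fx=4,fy=4,interpolation=cv2.INTER_CUBIC))
E
```

```text
[[ 0.49954021 -0.06157343  0.083     ]
 [ 0.48029884 -0.18156432  0.083     ]]
[[ 0.49371043 -0.12740278  0.022     ]] [[0.57876523 0.27186611 0.018     ]
 [0.61274427 0.1116279  0.018     ]
 [0.45966666 0.0749025  0.018     ]
 [0.42641848 0.2331108  0.018     ]]
```

View pics/topz.png

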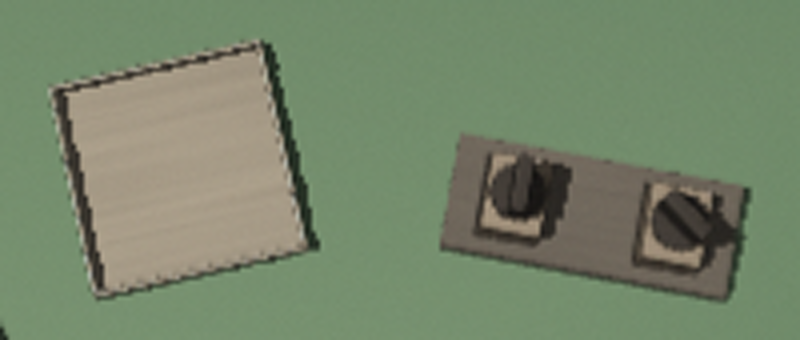

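The right-hand tub, at about (396,191), is the loose one. Its wing runs diagonally, turned anticlockwise from the stand's x. I'll look closer with the wrist camera.

```bash
python3 - <<'E'
from h import *
# IK feasibility of both choices
for yaw in (0.7,-0.2,-0.26):
  for k in (0,np.pi):
    print(yaw,k,r.solve_ik([.48,-.18,.15],down(yaw+k)))
print(r.tip_extent)
# camera sits on tool +x
r.reach([.485,-.13,.26],down(-0.16+np.pi) )
im,d,c=grab("wrist","w1")
print(r.read_state()["time_s"],r.read_state()["joint_positions"],c[3])
im,d,c=grab("top","t1")
E
```

```text
0.7 0 [-5.08360337e-01  4.32893756e-01  1.70760778e+00 -4.44089210e-16
  1.00109112e+00  3.62435990e-01]
0.7 3.141592653589793 [-0.50836034  0.43289376  1.70760778  0.          1.00109112 -2.77915666]
-0.2 0 [-5.08360337e-01  4.32893756e-01  1.70760778e+00 -4.44089210e-16
  1.00109112e+00  1.26243599e+00]
-0.2 3.141592653589793 [-0.50836034  0.43289376  1.70760778  0.          1.00109112 -1.87915666]
-0.26 0 [-5.08360337e-01  4.32893756e-01  1.70760778e+00 -4.44089210e-16
  1.00109112e+00  1.32243599e+00]
-0.26 3.141592653589793 [-0.50836034  0.43289376  1.70760778  0.          1.00109112 -1.81915666]
0.025
2.0833 [-4.16041951e-01  2.97269384e-01  1.57882734e+00 -1.66407227e-04
  1.26553534e+00 -1.82503065e+00] [ 0.40363179 -0.11737419  0.37793447]
```

View pics/w1.png

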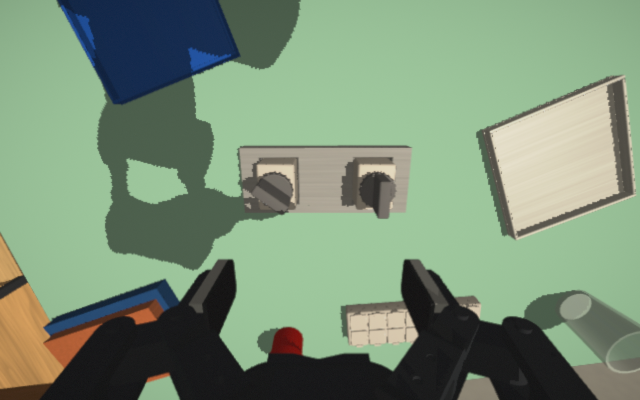

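The wrist view shows the stand over about (238-411, 146-213). The loose wing is at about (272,188), the tight wing at (382,195) and the tray at right around (560,155). I'll get the wing tops, stand corners and tray rim from the depth points.

```bash
python3 - <<'E'
from h import *
im,d,c=load("wrist","w1")
u,v,P=cloud(d,c)
def rect(m,name):
    if m.sum()<5: print(name,m.sum());return
    (cx,cy),(w,h),a=cv2.minAreaRect((P[m,:2]*1000).astype(np.float32))
    print(name,m.sum(),"z",np.median(P[m,2]).round(4),"c",round(cx,1),round(cy,1),"wh",round(w,1),round(h,1),"ang",round(a,1))
def box(a,b,e,f): return (u>=a)&(u<b)&(v>=e)&(v<f)
z=P[:,2]
st=box(230,420,140,222)
print(np.histogram(z[st],bins=np.arange(-.01,.13,.01)))
for n,b in (("L",box(240,315,150,222)),("T",box(345,400,150,222))):
    rect(b&(z>.094)&(z<.106),n+" wingtop"); rect(b&(z>.078)&(z<.106),n+" wing")
rect(st&(z>.017)&(z<.027),"stand top")
tr=box(475,640,70,245)
rect(tr&(z>.013)&(z<.024),"tray rim"); rect(tr&(z>-.002)&(z<.008),"floor")
print(np.histogram(z[tr],bins=np.arange(-.01,.03,.004)))
E
```

```text
(array([1225, 3285,  338, 6605,  158,  258, 1268,  907,  188,  205,  510,
        562,    0,    0]), array([-0.01,  0.  ,  0.01,  0.02,  0.03,  0.04,  0.05,  0.06,  0.07,
        0.08,  0.09,  0.1 ,  0.11,  0.12,  0.13]))
L wingtop 495 z 0.1001 c 486.7 -180.4 wh 39.7 12.1 ang 44.9
L wing 683 z 0.0997 c 486.6 -180.4 wh 39.7 12.1 ang 44.9
T wingtop 487 z 0.1002 c 505.1 -66.3 wh 12.2 39.8 ang 80.8
T wing 632 z 0.0998 c 505.1 -66.3 wh 12.3 39.8 ang 80.8
stand top 6661 z 0.0224 c 496.2 -123.5 wh 210.5 84.5 ang 80.8
tray rim 2573 z 0.0175 c 524.3 178.7 wh 162.4 161.8 ang 14.7
floor 25077 z 0.0032 c 532.3 193.3 wh 279.9 233.4 ang 81.2
(array([    0,    17, 11489, 12946,  1098,   891,  1421,   907,     0]), array([-0.01 , -0.006, -0.002,  0.002,  0.006,  0.01 ,  0.014,  0.018,
        0.022,  0.026]))
```

The sizes match what was given:

| Feature | Measured | Expected |
|---|---|---|
| Wing | 39.7 x 12.1 | 40 x 12 |
| Wing top height | 100 | 100 |
| Tub spacing | 115.6 | 116 |
| Stand | 210 x 84 | 210 x 84 |
| Tray | 162 | 160 |

The cap is loose by 44.9 + 9.2 = 54.1° (0.944 rad), which is within the stated range. Next I'll grasp the wing.

```bash
python3 - <<'E'
from h import *
im,d,c=load("wrist","w1");u,v,P=cloud(d,c)
m=(u>240)&(u<315)&(v>150)&(v<222)&(P[:,2]>.094)
q=P[m,:2]-P[m,:2].mean(0); _,_,V=np.linalg.svd(q,full_matrices=False); print("PCA dir",V[0])
y=np.deg2rad(44.9); x0=[.4867,-.1804]
r.reach(x0+[.17],down(y))
command_gripper(.05,40)
s=r.read_state(); print(s["time_s"],s["eef_pos"],s["joint_positions"],s["contact_force"])
hit=r.move_straight(x0+[.096],speed=.08,max_force=8)
s=r.read_state(); print(hit,s["time_s"],s["eef_pos"],s["contact_force"])
grab("wrist","w2")
E
```

```text
PCA dir [0.71386801 0.70028027]
4.4 [ 0.48670429 -0.1803928   0.1700285 ] [-5.02662527e-01  4.18200033e-01  1.66601346e+00 -1.54561276e-05
  1.05734234e+00  2.84386541e-01] [-0.17412093 -0.38409638  0.15813542]
False 5.475 [ 0.48702914 -0.18056909  0.09646714] [ 0.42016595 -0.48686965  0.21188543]
```

View pics/w2.png

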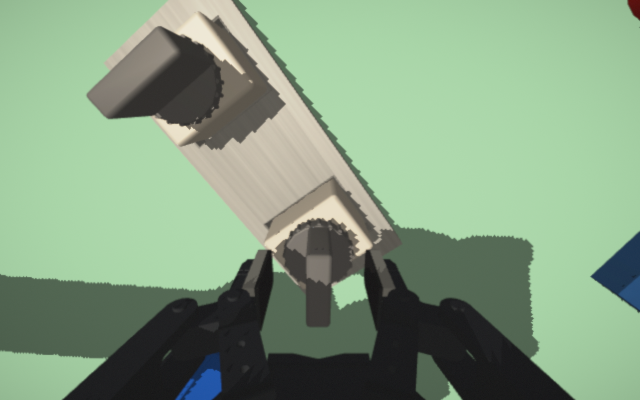

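The wing at about (318,290) lies centred between the fingers, which are at about 268 and 372, and is aligned with them. I'll close on it and turn.

```bash
python3 - <<'E'
from h import *
command_gripper(0.0,50)
s=r.read_state(); print(s["time_s"],s["grip_width"],s["eef_pos"],s["contact_force"],s["torque"])
p=[.4867,-.1804,.0962]
t0=s["torque"][2]
for a in (15,30,45,50,53,55,57,59):
    r.reach(p,down(np.deg2rad(44.9-a))); s=r.read_state()
    print(a,round(s["time_s"],2),s["contact_force"].round(2),s["torque"].round(3),round(s["grip_width"],4))
    if abs(s["torque"][2]-t0)>0.5: print("stop");break
grab("top","t2")
E
```

```text
5.95 0.011396677362753986 [ 0.48694743 -0.18049714  0.09636439] [-0.20535805  0.29295441  2.79079041] [ 0.04203879 -0.00724946  0.06274331]
15 6.31 [ 0.45 -0.88  1.96] [-0.017 -0.034 -0.022] 0.0113
30 6.67 [-0.23 -0.73  2.5 ] [-0.157 -0.046 -0.046] 0.0113
45 7.03 [-0.03 -1.42  2.86] [-0.2   -0.104 -0.076] 0.0112
50 7.28 [ 1.01 -1.06  3.73] [-0.199 -0.081 -0.053] 0.011
53 7.53 [ 1.02 -1.82  4.44] [-0.267 -0.12  -0.006] 0.0109
55 7.78 [ 0.46 -1.53  4.99] [-0.366 -0.124 -0.016] 0.0111
57 8.03 [-0.32 -2.76  4.62] [-0.469 -0.096 -0.057] 0.0109
59 8.28 [-0.57 -2.92  6.84] [-0.559  0.09   0.337] 0.0108
```

```bash
python3 - <<'E'
from h import *
r.hold(.15); s=r.read_state(); print(s["torque"],s["contact_force"],s["eef_pos"])
grab("wrist","w3")
E
```

```text
[-0.55238561  0.10792946  0.30917553] [-0.61390954 -3.16157376  5.43449515] [ 0.48656002 -0.18069604  0.09633474]
```

View pics/w3.png

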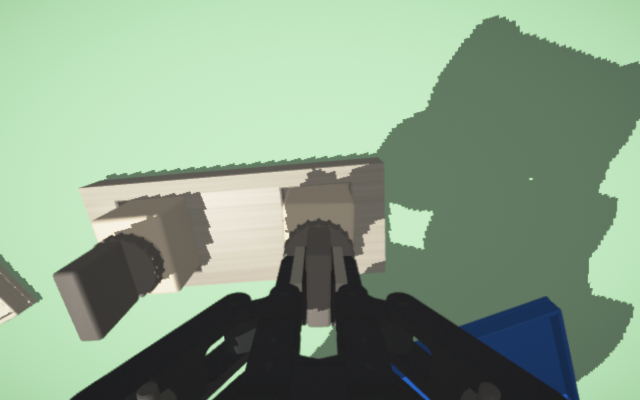

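The tub's top edges now run parallel to the wing, at about (318,200) and (318,290), and 0.3 N m of torque met the stop, so the cap is tight. I'll ease the turn back by 1.5°, lift and check.

```bash
python3 - <<'E'
from h import *
im,d,c=load("wrist","w1");u,v,P=cloud(d,c)
a=np.deg2rad(14.7);e=(P[:,:2]-[.5243,.1787])@np.array([[np.cos(a),-np.sin(a)],[np.sin(a),np.cos(a)]])
print("tray floor z",np.percentile(P[(np.abs(e)<.06).all(1),2],[5,50,95]))
y=np.deg2rad(44.9-57.5)
r.reach([.4867,-.1804,.0963],down(y)); r.hold(.15)
s=r.read_state();print(s["torque"],s["contact_force"])
print(r.move_straight([.4867,-.1804,.24],speed=.08,max_force=30))
s=r.read_state();print(s["time_s"],s["torque"],s["contact_force"],s["grip_width"],s["eef_pos"])
r.reach([.5243,.1787,.24],down(np.deg2rad(14.7)))
s=r.read_state();print(s["time_s"],s["torque"],s["contact_force"],s["grip_width"],s["eef_pos"])
grab("wrist","w4");grab("scene","s4")
E
```

```text
tray floor z [0.00303866 0.00429911 0.00557038]
[-0.45906977 -0.0056132   0.10689216] [ 0.27383816 -2.38398159  5.27002271]
False
10.875 [ 0.02783419  0.02056618 -0.06865091] [-0.68852771  0.33328205 -1.82446327] 0.011453996014031707 [ 0.48652758 -0.18030941  0.23953849]
12.225 [ 0.02538871 -0.00357263  0.00985695] [-0.31387529 -0.23546523 -1.16092954] 0.0111183720376378 [0.52458443 0.17769273 0.23997564]
```

View pics/w4.png

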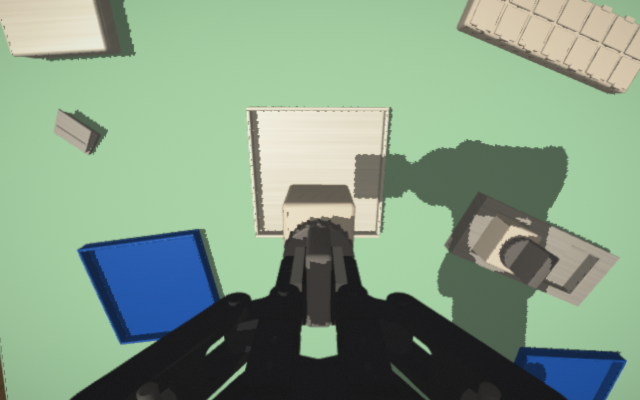

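View pics/s4.png

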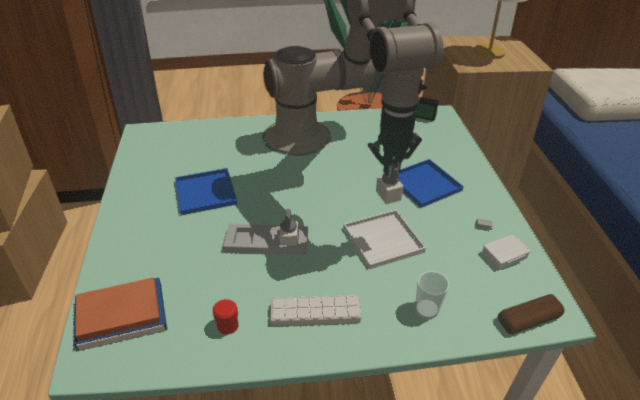

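The tub hangs straight, its top edge level at about (318,187), square to the wing, and the other tub is undisturbed. I'll lower it to an expected contact TCP z of about 0.0946.

```bash
python3 - <<'E'
from h import *
q=down(np.deg2rad(14.7)); p=[.5243,.1787]
r.reach(p+[.24],q)
print(r.move_straight(p+[.108],q,speed=.1,max_force=15)); r.hold(.2)
print(r.move_straight(p+[.0915],speed=.02,max_force=4)); r.hold(.2)
s=r.read_state();print(s["time_s"],s["torque"],s["contact_force"],s["grip_width"],s["eef_pos"])
grab("wrist","w5")
E
```

```text
False
True
15.1 [0.00145424 0.09805839 0.02542317] [-0.33256496 -0.52200673  5.44770354] 0.011767946651896117 [0.52411076 0.1786523  0.09433534]
```

View pics/w5.png

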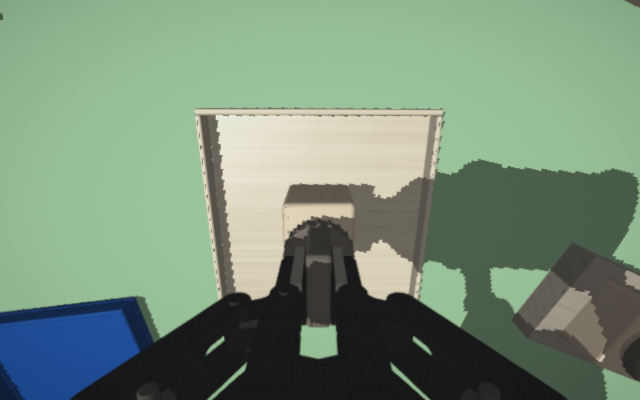

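Contact came at TCP z = 0.0943, as predicted, with the tub inside the tray rim at about (318,190). I'll release, back off and check.

```bash
python3 - <<'E'
from h import *
q=down(np.deg2rad(14.7)); p=[.5243,.1787]
command_gripper(.05)
r.move_straight(p+[.26],speed=.1)
r.reach([.5243,.1787,.28],q); r.hold(.2)
im,d,c=grab("wrist","w6"); u,v,P=cloud(d,c)
near=np.hypot(P[:,0]-p[0],P[:,1]-p[1])<.05
def rect(m,n):
    (cx,cy),(w,h),a=cv2.minAreaRect((P[m,:2]*1000).astype(np.float32)); print(n,m.sum(),np.percentile(P[m,2],[5,50,95]).round(4),(cx,cy),(w,h),a)
rect(near&(P[:,2]>.09),"wing top")
rect(near&(P[:,2]>.048)&(P[:,2]<.058),"tub top")
s=r.read_state();print(s["time_s"],s["contact_force"])
E
```

```text
wing top 24085 [0.2718 0.3247 0.3452] (524.8400268554688, 178.83126831054688) (41.0868034362793, 99.96829986572266) 14.563501358032227
tub top 603 [0.0487 0.0503 0.0517] (524.595703125, 178.3225860595703) (54.95747375488281, 43.419002532958984) 14.712061882019043
17.925 [ 0.15647963 -0.38941102 -0.54149864]
```

View pics/w6.png

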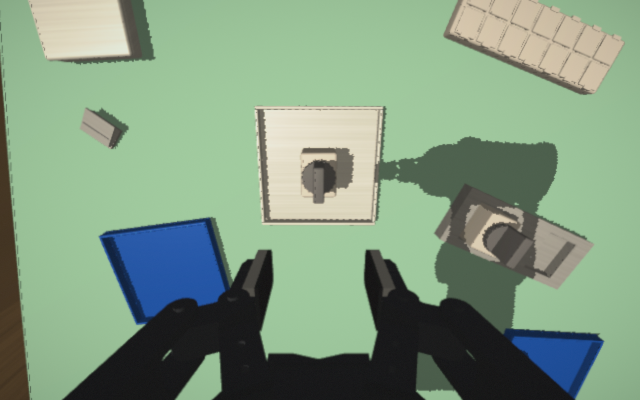

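```bash
python3 - <<'E'
from h import *
im,d,c=load("wrist","w6"); u,v,P=cloud(d,c)
m0=(u>290)&(u<350)&(v>140)&(v<215)
m=m0&(P[:,2]>.09)&(P[:,2]<.11)
print(cv2.minAreaRect((P[m,:2]*1000).astype(np.float32)),np.percentile(P[m,2],[5,50,95]))
m=(u>465)&(u<545)&(v>200)&(v<275)&(P[:,2]>.094)&(P[:,2]<.11)
print("other",cv2.minAreaRect((P[m,:2]*1000).astype(np.float32)))
r.finish_job()
E
```

```text
((524.196533203125, 178.21363830566406), (39.5239372253418, 11.857707977294922), 14.917800903320312) [0.09579861 0.09813687 0.09945953]
other ((505.36767578125, -66.88772583007812), (13.862509727478027, 40.05302047729492), 81.71967315673828)
the job is handed in; nothing more can be done
```

The loose tub is now upright on the floor of the aluminium tray with its cap tight, and I handed the job in at about 18 s of the 43 s allowed. `finish_job` gives no verdict, so the result rests on the checks below.

**What I did:** The cap started about 54° (0.944 rad) loose. I gripped the wing and turned it clockwise until the stop pushed back with about 0.3 N m. I eased back 1.5°, lifted the tub over its neighbour and lowered it into the tray under force control. The floor was met at TCP height 0.0943 m, against 0.0946 m predicted. I then released it and backed off.

**Last checks:**
- **Cap:** the wing is at 14.9° and the tub's long side at 14.7°, so the cap is tight to within about 0.2°.
- **Position:** the wing is within 1 mm of the tray centre along each side.
- **Height:** the wing top is at 98 mm, so the wing's centre is about 77 mm above the floor. That height and the level contact indicate the tub is upright.
- **Other tub:** its wing measures under 1 mm from where it started.

No check failed. One wing-top measurement wrongly included the gripper's own fingers, so I redid it with a tighter mask; the figures above are from the redo.

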